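Present the matching water-test plate, label up

TASK

Three tinted water-test plates stand on edge in the white rack; take the middle-length one, which is as long as the lit window of the grey reading pad, and leave the other two and the things around undisturbed. Its frosted label end is the end with the small corner notch: carry the plate over the middle of the pad, lengthwise along it with the frosted end towards the blue bar, and lean it over by about 45 degrees so that the label side faces up. Finish while still holding it there, still and level along its length, about 10 cm above the pad and not touching it.

Things in the scene. Friction and masses are not known exactly. Their poses are not given: they have to be found in the camera images.
- plate_mid: Tinted plate 100 x 64 x 8 mm, 70 g, on edge in a rack slot, top edge 84 mm above the worktop. Origin at its centre. x: lengthwise to the frosted end; y: out of the label face; z: up. The one wanted. Loose in its slot (0.8 mm play each side); pulls straight up. Pinch its 8 mm thickness from above, at or above mid-height. See plate_mid_frost.
- plate_mid_frost (a point): Point of the wanted plate 35 mm from its centre towards the frosted end, mid-height; axes as the plate's. A 12 mm square notch is cut from this end's upper corner. Only the label face has the white frosted field (last 30 mm, grey ruled lines). Seen with the label towards you the notch is top left.
- plate_short: Tinted plate 76 x 64 x 8 mm, 70 g, on edge in a rack slot, top edge 84 mm above the worktop. Origin at its centre. x: lengthwise to the frosted end; y: out of the label face; z: up. Look-alike, too short, notched and frosted likewise; may stand turned the other way. Leave it.
- plate_long: Tinted plate 124 x 64 x 8 mm, 70 g, on edge in a rack slot, top edge 84 mm above the worktop. Origin at its centre. x: lengthwise to the frosted end; y: out of the label face; z: up. Look-alike, too long, notched and frosted likewise; may stand turned the other way. Leave it.
- rack: Fixed white rack on the checked cloth, at any yaw, base 90 (own x) x 166 (own y) x 20 mm, origin at the centre of its underside, z up. Slots along x at y = -65, 0, +65 mm hold one plate each, in any order; plates stand on the base (20 mm up). Ridges beside each slot are 66 mm long, reach 32 mm above the worktop and 11 mm to each side of the plate's middle.
- pad: Fixed grey reading pad (light box), 96 (own x) x 146 (own y) x 12 mm, origin at the centre of its underside, x roughly away from the robot, y to its left along its length, z up. White lit window 68 x 100 mm in the middle of its top, long side along y; a blue bar crosses its right end (-y).
- pad_top (a point): Middle of the lit window, 12.5 mm above the worktop; axes as the pad's. With the plate upright and its frosted end towards the blue bar (plate x along pad -y), the label looks along pad +x, away from the robot; leaning the plate's top edge towards the robot turns the label up.
- steel_tumbler: Steel tumbler standing upside down in front of the sink, 68 mm across, 74 mm high; origin at the centre of its underside. Bystander.
- tablet_tub: Green tub with white lid in front of the sink, 57 mm across, 80 mm high; origin at the centre of its underside. Bystander.

How it is judged:
By the outcome, as a careful person would: the job done as asked, in the order asked, and still so for the second after the job is handed in, while the arm keeps its last pose, push and grip.
It also fails if it takes over 38 s, if anything falls off the work surface, if the arm or the gripper's body presses on something with over 40 N, if the wrist force passes 120 N, or if a joint passes its speed limit or range.

ROBOT

A 6-joint arm with a two-finger parallel gripper is mounted at the origin on a cart in front of the work surface, level with it; the furniture and walls round the work are solid. World frame = base frame: x ahead of the robot, y to its left, z up, the work surface at z = 0. Lengths are in m, angles in rad, forces in N, time in s.
With the tool pointing down it reaches from about 0.3 to 0.875 m from the base axis. Payload 6.4 kg.
Tool frame: the origin (TCP) lies midway between the tips of the shut fingers; the grasp point (between the pads) lies 19 mm behind it; z points along the fingers, y is the direction in which the jaws open and shut (so a half turn about z gives the same grasp; the last joint's range is limited). The gripper opens to 85 mm and grips with 20 to 120 N. Pads are 22 mm wide; open, the fingers measure 114 mm over their backs; the gripper's body (76 mm by 85 mm) begins 54 mm behind the grasp point. The pads swing forward as they close: fully open they stand 13 mm farther back than shut.
Start: joints at [-1.38, 0.181, 1.607, -0, 1.354, -0.206], TCP at [0.222, -0.53, 0.231] pointing down, gripper open.
Joint ranges: [-2.99, 2.99], [-0.89, 2.07], [0.3, 2.58], [-1.14, 4.28], [0, 2.63], [-3.12, 3.12]. Speed limits (rad/s): [2.57, 2.57, 3.01, 3.14, 3.14, 3.14].

INTERFACE

Orientations are given as a unit quaternion [w, x, y, z].
In Python, from bench import ctrl gives the robot as it stands. The module is installed in compiled form; this text tells all that it offers.
- The arm moves only by the tool arm_command, never from a script. Its argument "plan" is one flat list of numbers, 4 for each row, row after row: the shift along the tool's x, y, z in mm, then the turn about the tool's z in rad. A call has 1 to 20 rows; each row shifts and turns the commanded pose from where the row before left it, along the tool's axes as they then stand; what a row does not reach is not made up. A row lasts 1/10 s, in which the tool goes at most 50 mm and 8.59 degrees, less where a joint would pass 70% of its speed; a pose out of reach is approached as far as the arm can. A call is refused whole if a number of a shift passes 50 or a number of a turn 0.15, either way. A call with a gripper value outside its range is refused whole. "grip" is the opening, from 0 (shut) to 1 (fully open), set as the call begins (left out, the last holds). The fingers move at their own pace and stop on an object; the grip force is fixed at half the most. Time passes only in rows, so rows that do not move let the fingers close. It gives the time, the measured TCP pose, the force and the opening at its end, in the units of the state.
- ctrl.get_obs(): the state, without advancing time (a new reading comes with each control period).
- ctrl.camera(name): name is "scene" or "top"; returns a dict with "color" (384x512x3 uint8, red, green, blue), "camera_matrix" (3x3 intrinsics, pixels), "eye" and "attitude" of the camera in the world. Camera axes: x right, y up, looking along -z (the intrinsics and any distortion apply to the point x, -y, -z); pixel columns grow to the right and rows downward; lengths in m; the calibration is good to about 2 mm. A picture is of the moment at which its call begins. There is no depth.
- ctrl.hand_in(): hands the job in, once; it reports no verdict.
The state is a dict: "time_s": time; "q": joint angles; "dq": joint speeds; "joint_efforts": joint torques, N m; "eef_pos": TCP position; "eef_rot": TCP orientation; "wrist_force": force on the tool from outside, world axes, zero at the start; "torque": the same for the moment, N m; "opening": opening from 0.0 (shut) to 1.0 (fully open).
Only numpy, scipy, OpenCV 4.12 (cv2) and the standard library are available. Lean on these libraries where they do the work, as an engineer would, in place of code of your own. Each camera call takes 0.05 s, during which the arm holds its last target. There are 200 camera calls.

## Working session

There is one attempt and no reset: what is moved stays moved. The work goes in short steps, Python scripts to look and compute and a tool call to move; the robot and the scene stay as the last step left them, time stands still between calls to the robot, and variables do not carry over. Pictures are saved under pics/ and viewed, about 8 in all and at most 12, crops included, and the job is handed in when it is done.

Besides the shell and the picture viewer there is one more tool, called as a command line: name --argument value ..., lists and objects as JSON in quotes. arm_command: Moves the arm, as the interface text tells. Its arguments: {"type":"object","properties":{"plan":{"type":"array","items":{"type":"number"}},"grip":{"type":"number"}},"required":["plan"]}

```bash
mkdir -p pics
python3 - <<'E'
from bench import ctrl
import cv2,numpy as np
o=ctrl.get_obs();print({k:np.round(v,3).tolist() for k,v in o.items()})
for n in("scene","top"):
    c=ctrl.camera(n);cv2.imwrite(f"pics/{n}0.png",c["color"][:,:,::-1]);np.save(f"{n}.npy",c,allow_pickle=True)
    print(n,{k:np.round(v,4).tolist() for k,v in c.items() if k!="color"})
E
```

```text
{'time_s': 0.0, 'q': [-1.38, 0.182, 1.608, -0.0, 1.354, -0.206], 'dq': [-0.001, 0.001, -0.001, -0.003, 0.0, 0.0], 'joint_efforts': [-0.001, -44.487, -35.134, -0.0, 0.009, -0.0], 'eef_pos': [0.222, -0.53, 0.23], 'eef_rot': [-0.001, 0.98, 0.197, 0.0], 'wrist_force': [-0.326, -0.31, -0.632], 'torque': [-0.013, -0.017, 0.027], 'opening': 0.997}
scene {'camera_matrix': [[380.0093, 0.0, 257.0151], [0.0, 380.0093, 191.281], [0.0, 0.0, 1.0]], 'eye': [-0.0402, 1.0257, 0.5703], 'attitude': [-0.1995, -0.1389, 0.538, 0.8071]}
top {'camera_matrix': [[448.525, 0.0, 263.9729], [0.0, 448.525, 196.8787], [0.0, 0.0, 1.0]], 'eye': [0.2574, -0.0118, 1.6441], 'attitude': [-0.6983, -0.061, 0.0494, 0.7115]}
```

View pics/scene0.png

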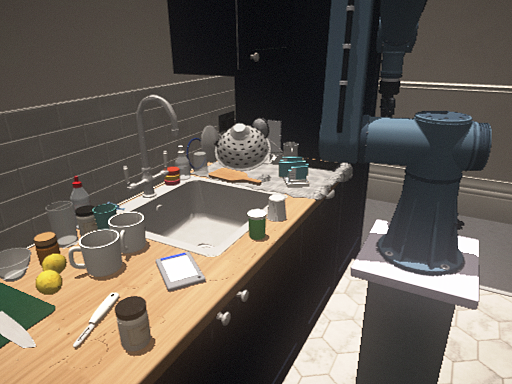

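View pics/top0.png

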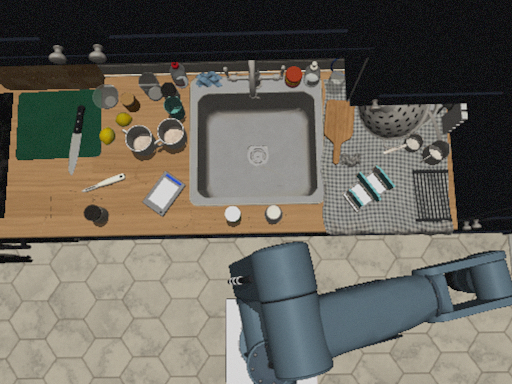

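The pad lies at about top (165,193) and scene (180,270). The rack with its teal plates is at about top (368,187) and scene (293,170). I'll enlarge both.

```bash
cat > h.py <<'E'
import numpy as np,cv2
from scipy.spatial.transform import Rotation as R
def rot(q): return R.from_quat([q[1],q[2],q[3],q[0]]).as_matrix()
def ray(c,uv):
    K=np.array(c["camera_matrix"]);p=np.linalg.inv(K)@np.array([uv[0],uv[1],1.])
    return np.array(c["eye"]),rot(c["attitude"])@(p*[1,-1,-1])
def onz(c,uv,z):
    e,d=ray(c,uv);return e+d*(z-e[2])/d[2]
def proj(c,P):
    p=rot(c["attitude"]).T@(np.array(P)-c["eye"])*[1,-1,-1];p=np.array(c["camera_matrix"])@p;return p[:2]/p[2]
def tri(c1,u1,c2,u2):
    e1,d1=ray(c1,u1);e2,d2=ray(c2,u2)
    s=np.linalg.lstsq(np.c_[d1,-d2],e2-e1,rcond=None)[0]
    a,b=e1+d1*s[0],e2+d2*s[1];return (a+b)/2,np.linalg.norm(a-b)
def load(n): return np.load(n+".npy",allow_pickle=True).item()
E
python3 - <<'E'
from h import *
t,s=load("top"),load("scene")
def crop(c,x,y,w,h,k): return cv2.resize(c["color"][y:y+h,x:x+w,::-1],None,fx=k,fy=k,interpolation=cv2.INTER_CUBIC)
a=crop(t,335,160,66,50,6);b=crop(s,267,150,66,50,6);d=crop(t,132,168,66,50,6);e=crop(s,147,240,66,50,6)
cv2.imwrite("pics/c1.png",np.vstack([np.hstack([a,b]),np.hstack([d,e])]))
for n,c,uv in(("rack",t,(368,187)),("rack",s,(296,178)),("pad",t,(165,193)),("pad",s,(180,270)),):print(n,onz(c,uv,.02).round(3))
E
```

```text
rack [ 0.543 -0.369  0.02 ]
rack [ 0.515 -0.343  0.02 ]
pad [0.535 0.377 0.02 ]
pad [0.52  0.403 0.02 ]
```

View pics/c1.png

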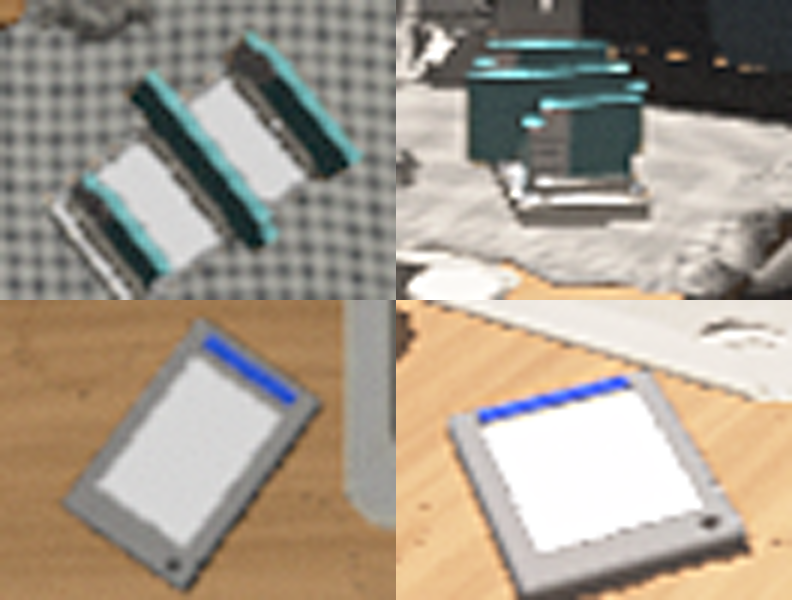

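The top crop shows plate lengths in the order short (lower left), long (centre), mid (right). The mid plate's notch and frost are at its upper-left end, with the label face towards the lower left. The pad's blue bar is at its upper-right end. Next I measure the plates and the pad.

Run:
```python
from h import *
t,s=load("top"),load("scene")
def cy(c,x,y,w,h,vmin):
    I=cv2.cvtColor(c["color"],cv2.COLOR_RGB2HSV)
    m=cv2.inRange(I,(80,60,vmin),(100,255,255));z=np.zeros_like(m);z[y:y+h,x:x+w]=m[y:y+h,x:x+w];return z
for n,c,b in(("top",t,(335,160,66,50)),("scene",s,(267,150,66,30))):
    m=cy(c,*b,120);k,l,st,ce=cv2.connectedComponentsWithStats(m,connectivity=8)
    for i in range(1,k):
        if st[i,4]<3: continue
        v,u=np.where(l==i);p=np.c_[u,v].astype(float)
        w=c["color"][v,u].astype(float).mean(1);q=p-p.mean(0)
        d=np.linalg.svd(q)[2][0];tt=q@d;a,e=p.mean(0)+d*(tt.min()-.4),p.mean(0)+d*(tt.max()+.4)
        P,Q=onz(c,a,.084),onz(c,e,.084)
        print(n,st[i,4],a.round(1),e.round(1),P.round(3),Q.round(3),"L",np.linalg.norm(P-Q).round(3),"mid",((P+Q)/2).round(4),"yaw",np.degrees(np.arctan2(*(P-Q)[1::-1])).round(1))
# pad window (white) quad, both views
for n,c,b in(("top",t,(132,168,66,50)),("scene",s,(147,240,66,50))):
    x,y,w,h=b
    A=c["color"][y:y+h,x:x+w].astype(int)
    for nm,m in(("win",(A.min(2)>(190 if n=="top" else 235))),("blue",(A[...,2]-A[...,0]>70)&(A[...,2]-A[...,1]>50))):
        cs,_=cv2.findContours(m.astype(np.uint8),cv2.RETR_EXTERNAL,cv2.CHAIN_APPROX_NONE);k=max(cs,key=cv2.contourArea)
        v,u=np.where(m);
        M=cv2.moments(k);r=cv2.minAreaRect(k)
        g=np.array([onz(c,(p[0]+x,p[1]+y),.0125)[:2]*1000 for p in k[:,0]],np.float32);rr=cv2.minAreaRect(g)
        cen=(M["m10"]/M["m00"]+x,M["m01"]/M["m00"]+y);print(n,nm,np.round(cen,2),onz(c,cen,.0125).round(4),"rect",np.round(rr[0],1),np.round(rr[1],1),round(rr[2],1))
        globals()[n+nm]=cen
print("tri win",tri(t,topwin,s,scenewin),"blue",tri(t,topblue,s,sceneblue))
```

```text
top 51 [376.6 165. ] [394.3 186.3] [ 0.61  -0.389  0.084] [ 0.532 -0.447  0.084] L 0.097 mid [ 0.5711 -0.4182  0.084 ] yaw 36.6
top 61 [359.7 171.8] [380.7 198.9] [ 0.587 -0.328  0.084] [ 0.488 -0.397  0.084] L 0.12 mid [ 0.5374 -0.3626  0.084 ] yaw 34.8
top 39 [349.  188.5] [362.7 204.9] [ 0.528 -0.288  0.084] [ 0.468 -0.333  0.084] L 0.075 mid [ 0.4979 -0.3106  0.084 ] yaw 37.2
scene 18 [282.6 157. ] [300.4 157. ] [ 0.601 -0.395  0.084] [ 0.533 -0.429  0.084] L 0.076 mid [ 0.5671 -0.4118  0.084 ] yaw 26.4
scene 3 [279.6 160. ] [282.4 160. ] [ 0.595 -0.351  0.084] [ 0.584 -0.357  0.084] L 0.012 mid [ 0.5896 -0.354   0.084 ] yaw 26.4
scene 28 [278.6 162.2] [302.4 161. ] [ 0.586 -0.323  0.084] [ 0.505 -0.381  0.084] L 0.1 mid [ 0.5454 -0.3519  0.084 ] yaw 35.7
scene 3 [305.6 164. ] [308.4 164. ] [ 0.479 -0.35   0.084] [ 0.469 -0.355  0.084] L 0.011 mid [ 0.4737 -0.3528  0.084 ] yaw 26.5
scene 24 [290.6 166.7] [307.4 165.9] [ 0.519 -0.292  0.084] [ 0.464 -0.331  0.084] L 0.068 mid [ 0.4914 -0.3115  0.084 ] yaw 35.0
scene 7 [287.5 169.3] [291.4 169.9] [ 0.517 -0.258  0.084] [ 0.501 -0.259  0.084] L 0.016 mid [ 0.5093 -0.2585  0.084 ] yaw 2.0
top win [163.25 192.9 ] [0.5372 0.3857 0.0125] rect [537.4 385.3] [65.4 97. ] 53.8
top blue [173.   178.93] [0.5892 0.3502 0.0125] rect [589.1 350.2] [65.7  8.8] 54.1
scene win [179.02 268.02] [0.5354 0.3889 0.0125] rect [536.9 386.6] [ 70.2 101.2] 54.1
scene blue [172.75 255.94] [0.5878 0.3507 0.0125] rect [587.3 349.9] [66.4  8.9] 54.4
tri win (array([0.53767345, 0.38628303, 0.01022457]), np.float64(0.00014367203335388458)) blue (array([0.58895534, 0.35008356, 0.01190677]), np.float64(0.0008629764357723065))
```

arm_command --plan '[45.6,3.9,0,0,45.6,3.9,0,0,45.6,3.9,0,0,45.6,3.9,0,0,45.6,3.9,0,0,45.6,3.9,0,0,45.6,3.9,0,0,45.6,3.9,0,0,0,0,0,-0.14,0,0,0,-0.14,0,0,0,-0.14,0,0,0,-0.14,0,0,0,-0.14,0,0,0,-0.14,0,0,0,-0.14,0,0,0,-0.14,0,0,0,-0.14,0,0,0,-0.14,0,0,0,-0.14,0,0,0,-0.14]' --grip 0.45

```text
time_s: 2.1
eef_pos: [0.5705, -0.4179, 0.2305]
eef_rot: [-0.001, 0.505, 0.863, 0.0]
wrist_force: [-0.8, 0.3, 0.6]
opening: 0.454
```

arm_command --plan '[0,0,0,-0.14,0,0,0,-0.14,0,0,0,-0.14,0,0,0,-0.14,0,0,0,-0.14,0,0,0,-0.14,0,0,0,-0.14,0,0,0,-0.14,0,0,0,-0.14,0,0,0,-0.14,0,0,0,-0.14,0,0,0,-0.14,0,0,0,0]'

```text
time_s: 3.4
eef_pos: [0.5705, -0.4179, 0.2305]
eef_rot: [-0.0, -0.303, 0.953, 0.001]
wrist_force: [1.1, 0.1, 0.6]
opening: 0.447
```

```bash
cat > st.py <<'E'
from h import *
from bench import ctrl
o=ctrl.get_obs();M=rot(o["eef_rot"])
print("t",round(o["time_s"],2),"q",np.round(o["q"],3),"p",np.round(o["eef_pos"],4),"F",np.round(o["wrist_force"],1),"open",round(o["opening"],3))
print("x az",np.degrees(np.arctan2(M[1,0],M[0,0])).round(2),"M",M.round(3).tolist())
def to(P): # world target -> tool shift mm
    return (M.T@(np.array(P)-o["eef_pos"])*1000).round(1)
E
python3 - <<'E'
from st import *
t,s=load("top"),load("scene")
for a,b in(((394.3,186.3),(300.4,157)),((376.6,165),(279.6,160)),((380.7,198.9),(308.4,164)),((359.7,171.8),(278.6,162.2))):
    print(*tri(t,a,s,b))
print(to((.571,-.418,.13)))
E
```

```text
t 3.4 q [-0.8    0.473  1.234 -0.     1.437 -2.987] p [ 0.5705 -0.4179  0.2305] F [1.1 0.1 0.6] open 0.447
x az -144.68 M [[-0.816, -0.578, -0.001], [-0.578, 0.816, 0.001], [0.0, 0.001, -1.0]]
[ 0.53660063 -0.44752825  0.07786634] 0.007380353719893628
[ 0.61353413 -0.39280384  0.06939092] 0.0006076505312811603
[ 0.4883381  -0.40166554  0.06754833] 0.004817296629036227
[ 0.58777459 -0.32858439  0.08198061] 0.0015845413465698057
[ -0.4  -0.5 100.5]
```

arm_command --plan '[0,0,30,0,0,0,40,0,0,0,40,0,0,0,20,0,0,0,0,0]'

```text
time_s: 3.9
eef_pos: [0.5683, -0.4157, 0.096]
eef_rot: [-0.002, -0.301, 0.954, 0.004]
wrist_force: [-0.2, 0.7, -1.6]
opening: 0.446
```

Run:
```python
from st import *
im=[]
for n,(x,y) in(("top",(335,150)),("scene",(255,125))):
    c=ctrl.camera(n);im.append(cv2.resize(c["color"][y:y+62,x:x+66,::-1],None,fx=6,fy=6,interpolation=cv2.INTER_CUBIC))
    print(n,proj(c,o["eef_pos"]).round(1),"crop",((proj(c,o["eef_pos"])-[x,y])*6).round(0))
cv2.imwrite("pics/a1.png",np.hstack(im))
```

```text
t 3.9 q [-0.8    0.595  1.336 -0.     1.22  -2.982] p [ 0.5683 -0.4157  0.096 ] F [-0.2  0.7 -1.6] open 0.446
x az -144.95 M [[-0.819, -0.574, -0.006], [-0.574, 0.819, 0.006], [0.001, 0.009, -1.0]]
top [385.6 175.7] crop [304. 154.]
scene [291.6 154. ] crop [220. 174.]
```

View pics/a1.png

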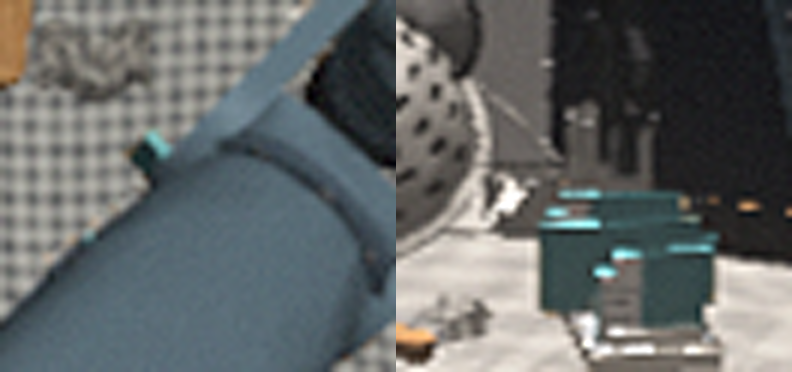

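Scene view: the fingers (crop ~(610,140)) are above the mid plate's top edge. The top view is hidden by the arm. I'm descending, with force checks.

arm_command --plan '[0,0,20,0,0,0,20,0,0,0,6,0,0,0,0,0,0,0,0,0,0,0,0,0]'

```text
time_s: 4.6
eef_pos: [0.5717, -0.419, 0.0573]
eef_rot: [0.001, -0.303, 0.953, -0.001]
wrist_force: [-0.2, -0.4, 0.9]
opening: 0.451
```

Run:
```python
from st import *
print(to((.571,-.418,.048)),o["torque"])
```

```text
t 4.6 q [-0.799  0.644  1.347  0.     1.148 -2.985] p [ 0.5717 -0.419   0.0573] F [-0.2 -0.4  0.9] open 0.451
x az -144.76 M [[-0.817, -0.577, 0.002], [-0.577, 0.817, -0.002], [-0.0, -0.003, -1.0]]
[-0.   1.2  9.3] [ 0.00399529 -0.02123422 -0.03478227]
```

arm_command --plan '[0,1,8,0,0,0,0,0,0,0,0,0,0,0,0,0]' --grip 0.15

```text
time_s: 5.0
eef_pos: [0.5702, -0.4173, 0.0472]
eef_rot: [-0.0, -0.303, 0.953, 0.0]
wrist_force: [0.4, -0.5, -0.4]
opening: 0.152
```

Run:
```python
from st import *
print(to((.571,-.418,.048)),o["torque"])
```

```text
t 5.0 q [-0.799  0.654  1.353  0.     1.134 -2.985] p [ 0.5702 -0.4173  0.0472] F [ 0.4 -0.5 -0.4] open 0.152
x az -144.75 M [[-0.817, -0.577, -0.0], [-0.577, 0.817, 0.0], [0.0, 0.0, -1.0]]
[-0.3 -1.1 -0.8] [ 0.05399042 -0.01771704 -0.00187821]
```

arm_command --plan '[0,0,0,0,0,0,0,0,0,0,0,0,0,0,0,0]' --grip 0

```text
time_s: 5.4
eef_pos: [0.5706, -0.4179, 0.0476]
eef_rot: [0.0, -0.303, 0.953, -0.001]
wrist_force: [2.6, -3.7, -1.7]
opening: 0.083
```

Run:
```python
from st import *
print(o["torque"])
```

```text
t 5.4 q [-0.799  0.654  1.353 -0.     1.133 -2.985] p [ 0.5706 -0.4179  0.0476] F [ 2.6 -3.7 -1.7] open 0.083
x az -144.75 M [[-0.817, -0.577, 0.001], [-0.577, 0.817, -0.001], [-0.0, -0.001, -1.0]]
[-0.58429556 -0.48397067  0.07977647]
```

arm_command --plan '[0,0,-10,0,0,0,-15,0,0,0,-20,0,0,0,-30,0,0,0,-40,0,0,0,-40,0,0,0,-40,0,0,0,-40,0,0,0,-30,0,0,0,0,0,0,0,0,0]'

```text
time_s: 6.5
eef_pos: [0.57, -0.4169, 0.313]
eef_rot: [0.0, -0.303, 0.953, -0.0]
wrist_force: [0.3, -0.9, -2.0]
opening: 0.08
```

Run:
```python
from st import *
print(o["torque"])
c=ctrl.camera("scene");cv2.imwrite("pics/l1.png",cv2.resize(c["color"][60:220,180:400,::-1],None,fx=3.5,fy=3.5,interpolation=cv2.INTER_CUBIC))
```

```text
t 6.5 q [-0.799  0.426  1.136  0.     1.58  -2.985] p [ 0.57   -0.4169  0.313 ] F [ 0.3 -0.9 -2. ] open 0.08
x az -144.74 M [[-0.817, -0.577, 0.0], [-0.577, 0.817, -0.0], [-0.0, -0.0, -1.0]]
[0.02968886 0.00343234 0.00077471]
```

View pics/l1.png

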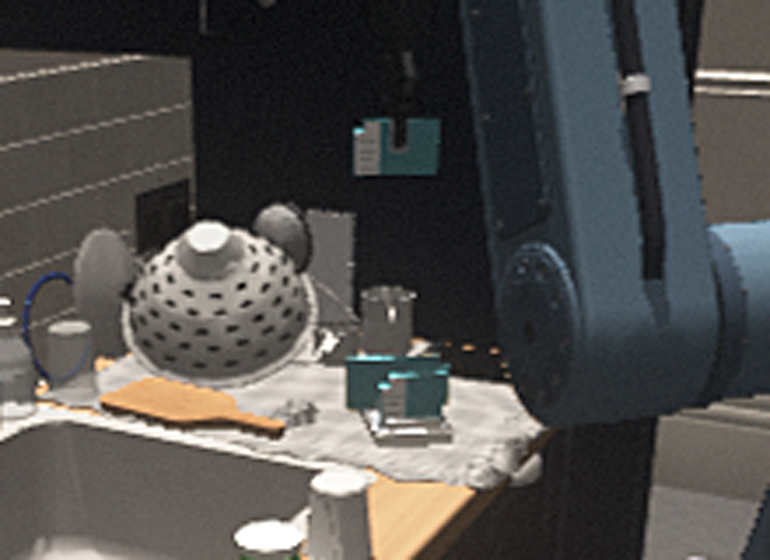

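The plate is held level, with the label frost at its left in the scene view (crop (370,150)), and the other two plates are still in the rack. I'm swinging across to the pad side.

arm_command --plan '[-9,21,0,0,-18.3,42.5,0,0,-18.3,42.5,0,0,-18.3,42.5,0,0,-18.3,42.5,0,0,-18.3,42.5,0,0,-18.3,42.5,0,0,-18.3,42.5,0,0,-18.3,42.5,0,0,-18.3,42.5,0,0,-18.3,42.5,0,0,-18.3,42.5,0,0,-18.3,42.5,0,0,-18.3,42.5,0,0,-18.3,42.5,0,0,-18.3,42.5,0,0,-18.3,42.5,0,0,-18.3,42.5,0,0,-18.3,42.5,0,0,-18.3,42.5,0,0]'

```text
time_s: 8.55
eef_pos: [0.3814, 0.4662, 0.3096]
eef_rot: [-0.002, -0.303, 0.953, -0.001]
wrist_force: [0.4, 0.2, -0.1]
opening: 0.087
```

arm_command --plan '[-18.3,42.5,0,0,-18.3,42.5,0,0,-18.3,42.5,0,0,-18.3,42.5,0,0,-9,21,0,0.138,0,0,0,0.138,0,0,0,0.138,0,0,0,0.138,0,0,0,0.138,0,0,0,0.138,0,0,0,0.138,0,0,0,0.138,0,0,0,0.138,0,0,0,0]'

```text
time_s: 9.95
eef_pos: [0.3395, 0.6677, 0.3092]
eef_rot: [-0.001, 0.309, 0.951, -0.002]
wrist_force: [-0.6, 0.2, -0.4]
opening: 0.085
```

```bash
python3 st.py
```

```text
t 9.95 q [ 0.942  0.535  0.99   0.     1.621 -0.   ] p [0.3395 0.6677 0.3092] F [-0.6  0.2 -0.4] open 0.085
x az 144.02 M [[-0.809, 0.588, -0.003], [0.588, 0.809, -0.004], [0.0, -0.005, -1.0]]
```

arm_command --plan '[0,30,0,0,0,30,0,0,0,30,0,0,0,30,0,0,0,30,0,0,0,0,0,0]'

```text
time_s: 10.55
eef_pos: [0.4233, 0.78, 0.2945]
eef_rot: [-0.003, 0.307, 0.952, -0.006]
wrist_force: [0.2, 1.2, -4.0]
opening: 0.092
```

```bash
python3 st.py
```

```text
t 10.55 q [ 9.400e-01  9.870e-01  3.070e-01  1.000e-03  1.861e+00 -7.000e-03] p [0.4233 0.78   0.2945] F [ 0.2  1.2 -4. ] open 0.092
x az 144.27 M [[-0.812, 0.584, -0.009], [0.584, 0.812, -0.01], [0.001, -0.014, -1.0]]
```

arm_command --plan '[0,30,0,0,0,30,0,0,0,30,0,0,0,0,0,0]'

```text
time_s: 10.95
eef_pos: [0.4467, 0.7987, 0.2898]
eef_rot: [0.006, 0.308, 0.951, 0.032]
wrist_force: [0.3, -0.5, -1.0]
opening: 0.087
```

```bash
python3 st.py
```

```text
t 10.95 q [ 0.929  0.998  0.299  0.009  1.781 -0.013] p [0.4467 0.7987 0.2898] F [ 0.3 -0.5 -1. ] open 0.087
x az 144.08 M [[-0.81, 0.586, 0.032], [0.587, 0.808, 0.057], [0.008, 0.064, -0.998]]
```

arm_command --plan '[0,50,0,0,0,50,0,0,0,50,0,0,0,50,0,0,0,50,0,0]'

```text
time_s: 11.45
eef_pos: [0.4985, 0.8395, 0.2658]
eef_rot: [0.023, 0.306, 0.945, 0.111]
wrist_force: [-0.4, 0.6, -0.7]
opening: 0.084
```

```bash
python3 st.py
```

```text
t 11.45 q [ 0.903  1.034  0.298  0.033  1.584 -0.037] p [0.4985 0.8395 0.2658] F [-0.4  0.6 -0.7] open 0.084
x az 144.26 M [[-0.811, 0.574, 0.112], [0.584, 0.788, 0.196], [0.024, 0.225, -0.974]]
```

arm_command --plan '[6,45,-18,0,6,45,-18,0,6,45,-18,0,6,45,-18,0,6,45,-18,0]'

```text
time_s: 11.95
eef_pos: [0.5012, 0.8617, 0.3597]
eef_rot: [0.04, 0.303, 0.934, 0.186]
wrist_force: [0.7, 0.5, -1.7]
opening: 0.083
```

```bash
python3 st.py
```

```text
t 11.95 q [ 0.909  0.944  0.298  0.051  1.519 -0.028] p [0.5012 0.8617 0.3597] F [ 0.7  0.5 -1.7] open 0.083
x az 144.52 M [[-0.814, 0.55, 0.187], [0.58, 0.748, 0.324], [0.038, 0.372, -0.927]]
```

arm_command --plan '[-42,10,-5,0,-42,10,-5,0,-42,10,-5,0,-42,10,-5,0,-42,10,-5,0,0,0,0,0]'

```text
time_s: 12.55
eef_pos: [0.6781, 0.7325, 0.3767]
eef_rot: [0.048, 0.306, 0.929, 0.2]
wrist_force: [0.2, -0.0, -1.4]
opening: 0.084
```

```bash
cat >> st.py <<'E'
print("tilt",np.degrees(np.arccos(-M[2,2])).round(1),"tilt az",np.degrees(np.arctan2(M[1,2],M[0,2])).round(1),"TCP az",np.degrees(np.arctan2(o["eef_pos"][1],o["eef_pos"][0])).round(1))
E
python3 st.py
```

```text
t 12.55 q [ 0.66   0.929  0.298  0.142  1.523 -0.253] p [0.6781 0.7325 0.3767] F [ 0.2 -0.  -1.4] open 0.084
x az 143.95 M [[-0.808, 0.55, 0.212], [0.588, 0.732, 0.343], [0.033, 0.402, -0.915]]
tilt 23.8 tilt az 58.3 TCP az 47.2
```

arm_command --plan '[-6,46,-14,0,-6,46,-14,0,-6,46,-14,0,-6,46,-14,0,-6,46,-14,0,-6,46,-14,0]'

```text
time_s: 13.15
eef_pos: [0.6871, 0.7408, 0.4876]
eef_rot: [0.084, 0.299, 0.908, 0.281]
wrist_force: [-0.3, -0.5, -0.9]
opening: 0.08
```

```bash
python3 st.py
```

```text
t 13.15 q [ 0.651  0.831  0.298  0.175  1.442 -0.256] p [0.6871 0.7408 0.4876] F [-0.3 -0.5 -0.9] open 0.08
x az 143.87 M [[-0.808, 0.495, 0.32], [0.59, 0.663, 0.461], [0.016, 0.561, -0.828]]
tilt 34.1 tilt az 55.2 TCP az 47.2
```

arm_command --plan '[-6,49,0,0,-6,49,0,0,-6,49,0,0,-6,49,0,0,-6,49,0,0]'

```text
time_s: 13.65
eef_pos: [0.7091, 0.7571, 0.5418]
eef_rot: [0.116, 0.294, 0.882, 0.349]
wrist_force: [0.1, 1.0, -1.5]
opening: 0.086
```

```bash
python3 st.py
```

```text
t 13.65 q [ 0.645  0.802  0.299  0.199  1.313 -0.259] p [0.7091 0.7571 0.5418] F [ 0.1  1.  -1.5] open 0.086
x az 143.11 M [[-0.8, 0.439, 0.409], [0.6, 0.583, 0.547], [0.002, 0.684, -0.73]]
tilt 43.1 tilt az 53.2 TCP az 46.9
```

arm_command --plan '[0,49,0,0,0,0,0,0]'

```text
time_s: 13.85
eef_pos: [0.7061, 0.7626, 0.5606]
eef_rot: [0.122, 0.293, 0.876, 0.363]
wrist_force: [-1.0, 1.0, -0.2]
opening: 0.084
```

Run:
```python
from st import *
a=to((.539,.388,.28));b=to((.539,.388,.165));print(a,b-a,np.linalg.norm(a))
```

```text
t 13.85 q [ 0.651  0.789  0.298  0.2    1.292 -0.253] p [0.7061 0.7626 0.5606] F [-1.   1.  -0.2] open 0.084
x az 143.03 M [[-0.799, 0.424, 0.427], [0.601, 0.565, 0.565], [-0.002, 0.708, -0.706]]
tilt 45.1 tilt az 52.9 TCP az 47.2
[ -91.3 -481.   -85. ] [  0.2 -81.5  81.1] 496.91215521458116
```

arm_command --plan '[-3.8,-20,-3.5,0,-7.6,-40,-7.1,0,-7.6,-40,-7.1,0,-7.6,-40,-7.1,0,-7.6,-40,-7.1,0,-7.6,-40,-7.1,0,-7.6,-40,-7.1,0,-7.6,-40,-7.1,0,-7.6,-40,-7.1,0,-7.6,-40,-7.1,0,-7.6,-40,-7.1,0,-7.6,-40,-7.1,0,-3.8,-20,-3.5,0,0,0,0,0,0,0,0,0]'

```text
time_s: 15.35
eef_pos: [0.5414, 0.3901, 0.2824]
eef_rot: [0.122, 0.293, 0.876, 0.362]
wrist_force: [0.3, 0.5, 0.0]
opening: 0.086
```

Run:
```python
from st import *
a=to((.539,.388,.165));b=to((.539,.388,.115));print(a,b-a,np.linalg.norm(a))
```

```text
t 15.35 q [ 0.219 -0.046  1.936  0.736  0.747 -1.131] p [0.5414 0.3901 0.2824] F [0.3 0.5 0. ] open 0.086
x az 142.94 M [[-0.798, 0.426, 0.426], [0.603, 0.566, 0.562], [-0.002, 0.706, -0.708]]
tilt 44.9 tilt az 52.8 TCP az 35.8
[  0.9 -85.1  80.9] [  0.1 -35.3  35.5] 117.42073922438063
```

arm_command --plan '[0,-15,14,0,0,-20,20,0,0,-20,20,0,0,-20,18,0,0,-10,9,0,0,0,0,0,0,0,0,0]'

```text
time_s: 16.05
eef_pos: [0.54, 0.3884, 0.1653]
eef_rot: [0.122, 0.293, 0.877, 0.362]
wrist_force: [0.4, 0.7, 1.0]
opening: 0.084
```

Run:
```python
from st import *
print(to((.539,.388,.115)))
im=[]
for n,(x,y) in(("top",(120,145)),("scene",(120,180))):
    c=ctrl.camera(n);np.save(n+"2.npy",c,allow_pickle=True);im.append(cv2.resize(c["color"][y:y+110,x:x+78,::-1],None,fx=5,fy=5,interpolation=cv2.INTER_CUBIC))
cv2.imwrite("pics/p1.png",np.hstack(im))
```

```text
t 16.05 q [ 0.215  0.135  2.024  1.004  0.576 -1.47 ] p [0.54   0.3884 0.1653] F [0.4 0.7 1. ] open 0.084
x az 143.04 M [[-0.799, 0.425, 0.426], [0.601, 0.567, 0.563], [-0.002, 0.706, -0.708]]
tilt 44.9 tilt az 52.9 TCP az 35.7
[  0.6 -36.2  35. ]
```

View pics/p1.png

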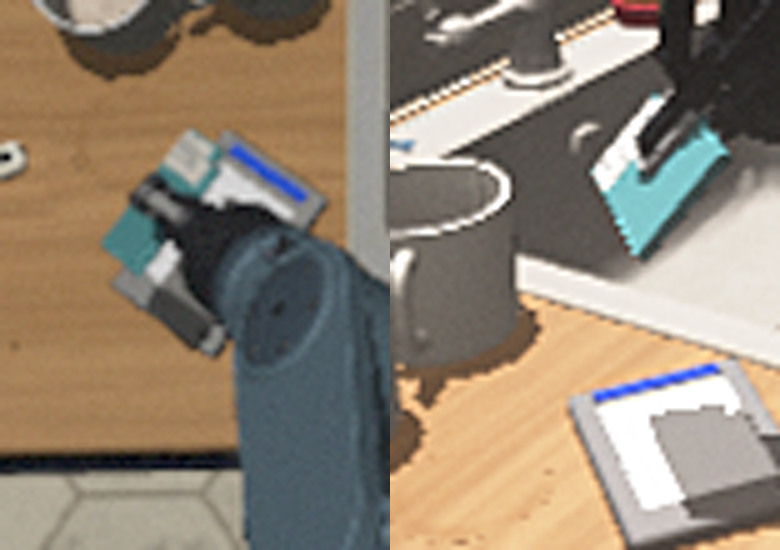

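The frosted end points to the blue bar and the label side faces up. I'm lowering the last 47 mm.

arm_command --plan '[0,-10,10,0,0,-15,14,0,0,-8,8,0,0,0,0,0,0,0,0,0,0,0,0,0]'

```text
time_s: 16.75
eef_pos: [0.5396, 0.387, 0.1198]
eef_rot: [0.123, 0.293, 0.876, 0.362]
wrist_force: [0.5, -0.1, -0.9]
opening: 0.086
```

Run:
```python
from st import *
P=o["eef_pos"]-.0044*M[:,2];print("plate centre est",P.round(4))
im=[]
for n,(x,y) in(("top",(125,150)),("scene",(120,180))):
    c=ctrl.camera(n);I=cv2.resize(c["color"][y:y+100,x:x+78,::-1],None,fx=5,fy=5,interpolation=cv2.INTER_CUBIC)
    for a,b in((50,32),(50,-32),(-50,-32),(-50,32)):  # predicted outline on the label (+y plate = -tool y) face
        d=P-M[:,0]*a*1e-3-M[:,2]*b*1e-3-M[:,1]*.004*1
        u=(proj(c,d)-[x,y]+.5)*5;cv2.circle(I,tuple(int(v) for v in u),3,(0,0,255),-1)
    im.append(I)
cv2.imwrite("pics/p2.png",np.hstack(im))
```

```text
t 16.75 q [ 0.212  0.225  2.041  1.159  0.526 -1.654] p [0.5396 0.387  0.1198] F [ 0.5 -0.1 -0.9] open 0.086
x az 142.99 M [[-0.799, 0.424, 0.427], [0.602, 0.566, 0.563], [-0.003, 0.706, -0.708]]
tilt 44.9 tilt az 52.8 TCP az 35.7
plate centre est [0.5377 0.3846 0.1229]
```

View pics/p2.png

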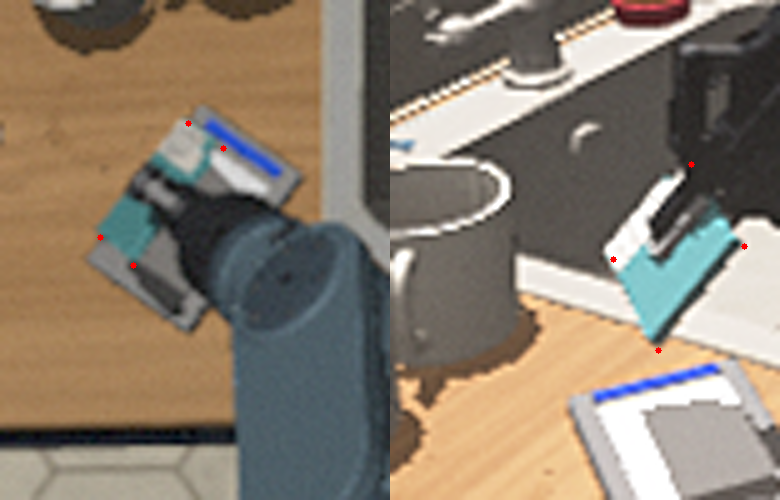

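Run:
```python
from st import *
print(np.abs(o["dq"]).max(),ctrl.hand_in())
```

```text
t 16.85 q [ 0.212  0.225  2.041  1.16   0.526 -1.654] p [0.5393 0.387  0.1195] F [-0.4 -0.4  0.1] open 0.085
x az 143.0 M [[-0.799, 0.425, 0.426], [0.602, 0.567, 0.563], [-0.003, 0.706, -0.708]]
tilt 44.9 tilt az 52.8 TCP az 35.7
the job is handed in; nothing more can be done
0.005633816991982971 None
```

The job is handed in: the arm is holding the middle-length plate, leaned over, above the centre of the pad. It finished at 16.85 s of the 38 s allowed. The hand-in gave no verdict.

The move commands have no tilt. I got the lean by pushing the arm against its reach limit to the left of the pad until the tool had tilted, then carried the tilted plate back over the pad.

Last checks:
- **Lean:** 44.9°, with the label side up and the frosted end towards the blue bar. Both camera views show this.
- **Position:** the plate centre is within about 2 mm of the window's middle. It is about 11 cm above the pad, with the lower edge about 8.5 cm above it, so slightly over the 10 cm asked.
- **Level and still:** about 0.2° off level along its length. Joint speeds were below 0.006 rad/s at hand-in, and the forces at the wrist were below 1 N.
- **Alignment:** its direction is about 1° off the pad's long axis.
- **Surroundings:** a picture after the lift shows the other two plates still in the rack. The steel tumbler and tablet tub were not checked in a picture at the end, but no contact force showed up at any point.

One check disagreed: the plate outline I drew over the last picture sat about 8 mm off. I had put it on the back face instead of the label face. With the thickness on the correct side it fits by estimate, but I did not redraw it.

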